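Line up the weld test plates and hold the gauge on the marked spot

TASK

First nudge the three welded test plates up against the clamped stop bar, so that they lie in one straight row, each flush and square to the bar. Then lift the spring-nosed gauge out of its stand and, holding it upright, set its nose on the middle of the bright ground spot on the one plate that has it and press gently, until the nose is pushed about half-way in and never hard. Finish while still holding it there, and leave the other things on the bench where they are.

Things in the scene. Friction and masses are not known exactly. Their poses are not given: they have to be found in the camera images.
- stop_bar: Fixed straight steel angle bar bolted to the bench, 460 mm long and 30 mm high. Origin in the middle of its flat front face (the face towards the robot), at bench level; its y axis runs along the bar and its x axis points into the bar, away from the plates: points with x = 0 lie on the face. A 45 mm wide foot with two bolts, about as high as the bar, lies behind it.
- plate_marked: Loose dark steel test plate with a bright ground round spot on top, between the bead and the side near the robot, 60 mm along its x, 90 mm along its y, 15 mm thick, about 0.6 kg, lying flat in front of the stop bar with its +x side towards it. A low weld bead, 2.5 mm proud, runs along y across its top, 10 mm beyond the centre. Origin in the centre of its underside.
- plate_b: Loose dark steel test plate, 60 mm along its x, 90 mm along its y, 15 mm thick, about 0.6 kg, lying flat in front of the stop bar with its +x side towards it. A low weld bead, 2.5 mm proud, runs along y across its top, 10 mm beyond the centre. Origin in the centre of its underside.
- plate_c: Loose dark steel test plate, 60 mm along its x, 90 mm along its y, 15 mm thick, about 0.6 kg, lying flat in front of the stop bar with its +x side towards it. A low weld bead, 2.5 mm proud, runs along y across its top, 10 mm beyond the centre. Origin in the centre of its underside.
- plate_marked_edge (a point): Middle of the +x side face of plate_marked (the 90 mm long side to be laid against the stop bar), 30 mm from the plate's centre and half-way up; x axis points out of that face.
- plate_b_edge (a point): Middle of the +x side face of plate_b (the 90 mm long side to be laid against the stop bar), 30 mm from the plate's centre and half-way up; x axis points out of that face.
- plate_c_edge (a point): Middle of the +x side face of plate_c (the 90 mm long side to be laid against the stop bar), 30 mm from the plate's centre and half-way up; x axis points out of that face.
- spot (a point): Centre of the bright ground round spot, 24 mm across, on the top face of plate_marked; 15 mm above the bench and 13 mm from the plate's centre towards -x (towards the robot).
- stand: Fixed grey block, 85 x 85 mm and 60 mm high, with a 22 mm wide upright through hole in its centre in which the gauge stands. Origin in the centre of its underside.
- gauge: Loose upright gauge, 0.2 kg: round black barrel 32 mm across, 80 mm long; origin at its middle, z up along it. Below: a sleeve 20 mm across, 25 mm long, then a spring-loaded nose 10 mm across, its round end 85 mm below the origin when not pressed. At the start the barrel's underside rests on the stand: origin 100 mm above the bench. It must rise 45 mm to clear the stand.
- gauge_nose (a joint): How far the gauge's spring-loaded nose is pushed in, m: 0 = fully out, 0.012 = fully in. It starts to move at 2 N and takes 0.8 N more for each mm (about 7 N half-way, 0.006; 11.6 N fully in). A black line round the nose marks the half-way point: there it just reaches the sleeve.
- nose_tip (a point): The round end of the gauge's nose, which moves with the nose.
- brush: Loose bystander: wire brush with a wooden back, lying on its side, 240 x 44 x 28 mm. Origin near the middle of its underside.
- hammer: Loose bystander: hammer lying on the bench, about 250 mm long and 30 mm high.
- pipe: Loose bystander: short piece of steel pipe standing on end, 48 mm across and 45 mm high. Origin in the centre of its underside.
- nut: Loose bystander: large hexagon nut, 36 mm across and 18 mm high. Origin in the centre of its underside.
- tin: Loose bystander: closed tin, 66 mm across and 130 mm high. Origin in the centre of its underside.
There are look-alikes about, which are no part of the job. Leave any blue look-alike of the plate_marked alone.

How it is judged:
On the way, in this order (a step that is already met when the one before it is completed fails the run):
1. all three plates lie flush and square against the stop bar, the gauge still in its stand (x of plate_marked_edge in the frame of stop_bar between -0.005 and 0.004 m and y of plate_marked_edge in the frame of stop_bar between -0.23 and 0.23 m and angle between the x axis of each of plate_marked_edge, plate_b_edge, plate_c_edge and the x axis of stop_bar, either way round below 0.06 rad and height (world z) of each of plate_marked_edge, plate_b_edge, plate_c_edge below 0.012 m and x of plate_b_edge in the frame of stop_bar between -0.005 and 0.004 m and y of plate_b_edge in the frame of stop_bar between -0.23 and 0.23 m and x of plate_c_edge in the frame of stop_bar between -0.005 and 0.004 m and y of plate_c_edge in the frame of stop_bar between -0.23 and 0.23 m and height (world z) of gauge below 0.11 m), for 0.2 s.
2. the gauge has been lifted clear of its stand (height (world z) of nose_tip above 0.062 m and contact force between the fingers and gauge above 1 N), for 0.2 s.
At the end, for the whole second after the job is handed in: The gauge is held in the fingers, upright within 5 degrees, its nose end within 10 mm of the centre of the ground spot, pressed onto the marked plate with the nose 3 to 9 mm in (half-way is 6); all three plates still lie flat against the stop bar, gaps under 5 mm and square within 3.4 degrees (distance between nose_tip and spot below 0.01 m and angle between gauge's own z axis and vertical below 0.09 rad and contact force between gauge and plate_marked above 2 N and value of joint gauge_nose between 0.003 and 0.009 m and contact force between the fingers and gauge above 2 N and x of plate_marked_edge in the frame of stop_bar between -0.005 and 0.004 m and y of plate_marked_edge in the frame of stop_bar between -0.23 and 0.23 m and angle between the x axis of each of plate_marked_edge, plate_b_edge, plate_c_edge and the x axis of stop_bar, either way round below 0.06 rad and height (world z) of each of plate_marked_edge, plate_b_edge, plate_c_edge below 0.012 m and x of plate_b_edge in the frame of stop_bar between -0.005 and 0.004 m and y of plate_b_edge in the frame of stop_bar between -0.23 and 0.23 m and x of plate_c_edge in the frame of stop_bar between -0.005 and 0.004 m and y of plate_c_edge in the frame of stop_bar between -0.23 and 0.23 m); the arm keeps its last pose, push and grip.
It fails at once if the gauge pressed hard on a plate (over 20 N) (contact force between gauge and plate_marked above 20 N or contact force between gauge and plate_b above 20 N or contact force between gauge and plate_c above 20 N).
It fails at once if a bystander (brush, hammer, pipe, nut, tin) moved more than 30 mm (distance of any of brush, hammer, pipe, nut, tin from where it was at the start of the episode above 0.03 m).
It also fails if it takes over 72 s, if anything falls off the work surface, if the arm or the gripper's body presses on something with over 40 N, if the wrist force passes 120 N, or if a joint passes its speed limit or range.

ROBOT

A 7-joint arm with a two-finger parallel gripper is mounted at the origin on the work surface. World frame = base frame: x ahead of the robot, y to its left, z up, the work surface at z = 0. Lengths are in m, angles in rad, forces in N, time in s.
With the tool pointing down it reaches from about 0.425 to 0.875 m from the base axis. Payload 9.9 kg.
Tool frame: the origin (TCP) lies between the finger pads; the fingertips stand 8 mm ahead of it and the grasp point (between the pads) lies 11 mm behind it; z points along the fingers, y is the line along which they close (so a half turn about z gives the same grasp; the last joint's range is limited). The gripper opens to 85 mm and grips with 20 to 120 N. Pads are 22 mm wide; open, the fingers measure 114 mm over their backs; the gripper's body (76 mm by 85 mm) begins 54 mm behind the grasp point. The pads swing forward as they close: fully open they stand 13 mm farther back than shut.
Start: joints at [1.136, 0.576, 0.025, 1.437, -0.015, 1.129, -0.057], TCP at [0.232, -0.634, 0.239] pointing down, gripper open.
Joint ranges: [-2.76, 2.76], [-0.34, 2.15], [-1.52, 1.57], [0.19, 2.46], [-1.09, 4.23], [0.17, 1.99], [-2.82, 2.82]. Speed limits (rad/s): [2.22, 2.22, 3.01, 3.01, 3.14, 3.14, 3.14].

INTERFACE

Orientations are given as [roll, pitch, yaw] about the fixed x, y, z axes, in that order (R = Rz(yaw) Ry(pitch) Rx(roll)).
In Python, from rig import arm gives the robot as it stands.
- The arm moves only by the tool step_arm, never from a script. Its argument "rows" is a list of rows, each a list of 6 numbers: the shift along the world's x, y, z in m, then the turn, a rotation vector about the world's x, y, z in degrees. A call has 1 to 8 rows; each row shifts and turns the commanded pose from where the row before left it; what a row does not reach is not made up. A row lasts 1/10 s, in which the tool goes at most 50 mm and 8.59 degrees, less where a joint would pass 70% of its speed; a pose out of reach is approached as far as the arm can. A call is refused whole if a number of a shift passes 0.05 or a number of a turn 8.59, either way. A call with a gripper value outside its range is refused whole. "grip" is the opening, from 0 (shut) to 1 (fully open), set as the call begins (left out, the last holds). The fingers move at their own pace and stop on an object; "newtons" is the grip in N (left out, the last holds). Time passes only in rows, so rows that do not move let the fingers close. It gives the time, the measured TCP pose, the force, the opening and the grip force at its end, in the units of the state.
- arm.read_state(): the state, without advancing time (a new reading comes with each control period).
- arm.grab_frame(name): name is "scene" or "top"; returns (picture, depth): 384x512x3 uint8, red, green, blue; 384x512 float32, m along the optical axis (not along the pixel's ray), 0 where there is no reading.
- arm.camera_info(name): a dict with "fx", "fy", "cx", "cy" (pixels), "k1" (the pictures are not rectified: a ray, as slopes to the right and down, at radius r is drawn at 1 + k1 r^2 times it, then the intrinsics apply), "R" (3x3) and "t" (3): a world point X has camera coordinates R X + t. Camera axes: x right, y down, z forward; pixel columns grow to the right and rows downward; lengths in m; the calibration is good to about 2 mm. A picture is of the moment at which its call begins. camera_info takes no time and is no camera call.
- arm.sign_off(): hands the job in; it is judged then, once.
Trained networks look in the newest picture that a camera, given by its name, has taken for a name from the list of things; names that differ only in an ending like _2 or _b are one class to them, and where a whole thing is asked for, a point or a joint stands for the part that bears it (a point fixed in the world has none). Each returns a list of dicts, best first, with "score" (0 to 1); they miss things now and then, are a little off and sometimes report something else, mostly with a low value. They report only what shows in the picture. A call takes as long as a camera call. They do not tell look-alikes from the thing itself.
- arm.recognise(label, camera): "centre" ([x, y, z] in m, in world coordinates, good to about 4 mm: the middle of the surface that is visible of it).
- arm.spot_point(label, camera): "centre" ([x, y, z] in m, in world coordinates, good to about 4 mm: a listed point, or the origin of a listed thing).
The state is a dict: "clock": time; "qpos": joint angles; "joint_velocities": joint speeds; "tau": joint torques, N m; "tool_pos": TCP position; "orientation": TCP orientation; "contact_force": force on the tool from outside, world axes, zero at the start; "torque": the same for the moment, N m; "finger_gap": finger opening in m; "gripper_force": force on a finger pad.
Only numpy, scipy, OpenCV 4.12 (cv2) and the standard library are available. Lean on these libraries where they do the work, as an engineer would, in place of code of your own. Each camera call takes 0.05 s, during which the arm holds its last target. There are 200 camera calls.

## Working session

There is one attempt and no reset: what is moved stays moved. The work goes in short steps, Python scripts to look and compute and a tool call to move; the robot and the scene stay as the last step left them, time stands still between calls to the robot, and variables do not carry over. Pictures are saved under pics/ and viewed, at most 10 in all, crops included, and the job is handed in when it is done.

Besides the shell and the picture viewer there is one more tool, called as name(argument=value, ...), one argument or row to a line, values as JSON. step_arm: Moves the arm, as the interface text tells. Its arguments: {"type":"object","properties":{"rows":{"type":"array","items":{"type":"array","items":{"type":"number"}}},"grip":{"type":"number"},"newtons":{"type":"number"}},"required":["rows"]}

```bash
ls; mkdir -p pics; cat > h.py <<'E'
import numpy as np, cv2
from rig import arm
def world(cam, uv, d):
    c=arm.camera_info(cam); K=np.array([[c['fx'],0,c['cx']],[0,c['fy'],c['cy']],[0,0,1.]])
    p=cv2.undistortPoints(np.array(uv,float).reshape(-1,1,2),K,np.array([c['k1'],0,0,0,0.]))[:,0]
    X=np.c_[p,np.ones(len(p))]*np.asarray(d,float).reshape(-1,1)
    return (X-np.array(c['t']))@np.array(c['R'])
def cloud(cam,depth):
    v,u=np.mgrid[:depth.shape[0],:depth.shape[1]]
    W=world(cam,np.c_[u.ravel(),v.ravel()],depth.ravel()).reshape(*depth.shape,3)
    W[depth<=0]=np.nan
    return W
E
python3 - <<'E'
from h import *
np.set_printoptions(precision=4,suppress=True)
for n in ["scene","top"]:
    im,d=arm.grab_frame(n); cv2.imwrite(f"pics/{n}0.png",im[...,::-1]); np.save(f"{n}0.npy",d)
    c=arm.camera_info(n); print(n,c['fx'],c['k1'],-np.array(c['R']).T@c['t'])
    for l in ["plate_marked","plate_b","stop_bar","gauge","stand","spot","nose_tip"]:
        print(l,[(np.round(r['centre'],3).tolist(),round(r['score'],2)) for r in arm.spot_point(l,n)][:6])
print(arm.read_state())
E
```

```text
pics
scene 397.9415364706675 -0.13215475215824501 [ 1.0041 -0.6561  0.8749]
plate_marked [([0.445, -0.052, 0.002], 0.74), ([0.57, 0.131, 0.003], 0.71), ([0.336, 0.161, 0.003], 0.7), ([0.812, 0.215, 0.0], 0.58)]
plate_b [([0.57, 0.264, -0.0], 0.83), ([0.609, -0.022, -0.006], 0.77), ([0.569, 0.131, 0.004], 0.15)]
stop_bar [([0.648, 0.134, -0.003], 0.56), ([0.348, 0.351, -0.004], 0.19)]
gauge [([0.474, -0.348, 0.102], 0.65)]
stand [([0.473, -0.354, -0.004], 0.93), ([0.606, -0.02, 0.0], 0.74), ([0.373, 0.049, -0.002], 0.52)]
spot [([0.557, 0.134, 0.012], 0.94), ([0.451, -0.066, 0.013], 0.85), ([0.328, 0.176, 0.016], 0.79), ([0.817, 0.209, 0.015], 0.68), ([0.634, -0.023, 0.008], 0.18)]
nose_tip [([0.349, 0.351, -0.002], 0.54), ([0.601, 0.271, 0.007], 0.51)]
top 346.70881167212707 0.00010925269201772142 [0.4501 0.0776 1.1238]
plate_marked [([0.812, 0.222, -0.002], 0.97), ([0.334, 0.157, 0.001], 0.94), ([0.568, 0.132, 0.0], 0.7), ([0.448, -0.046, 0.003], 0.62), ([0.636, -0.02, 0.008], 0.47)]
plate_b [([0.569, 0.26, -0.002], 0.87), ([0.605, -0.019, -0.001], 0.7), ([0.557, 0.132, 0.017], 0.49
[... 154 characters left out ...]
spot [([0.82, 0.209, 0.016], 0.96), ([0.451, -0.066, 0.02], 0.91), ([0.332, 0.172, 0.016], 0.89), ([0.557, 0.133, 0.016], 0.65), ([0.56, 0.462, -0.0], 0.56)]
nose_tip []
{'clock': 0.8, 'qpos': array([ 1.1362,  0.5756,  0.0249,  1.4371, -0.015 ,  1.129 , -0.0565]), 'joint_velocities': array([-0.    ,  0.0005,  0.0003, -0.0005, -0.0004, -0.0007, -0.0006]), 'tau': array([  0.0016, -76.5405,   2.2503, -28.6278,   0.0158,   0.0029,
        -0.    ]), 'tool_pos': array([ 0.232 , -0.6339,  0.2393]), 'orientation': array([3.1415, 0.    , 0.3508]), 'contact_force': array([ 0.0487, -0.0572,  0.3302]), 'torque': array([-0.0138,  0.0066, -0.0133]), 'gripper_force': 0.0, 'finger_gap': 0.0851362200621142}
```

View pics/top0.png

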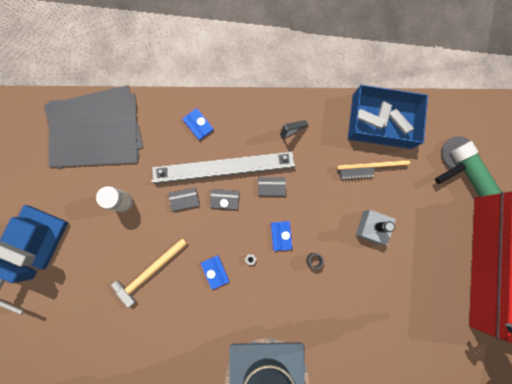

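View pics/scene0.png

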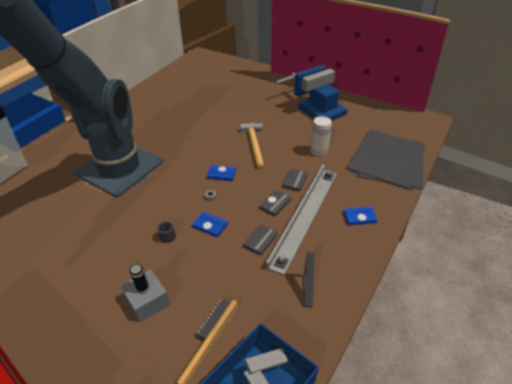

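The top picture shows the bar at about (224,168). In front of it are three dark plates at (184,199), (225,200) and (272,187), and blue look-alikes at (282,237), (215,272) and (198,124). In the scene picture the gauge stands in its stand at (140,285). Candidates for the marked plate are the dark one with a spot at (225,200) and the three blue ones. The dark plate fits the description, so I'll confirm it in a crop.

```bash
python3 - <<'E'
from h import *
np.set_printoptions(precision=4,suppress=True)
im=cv2.imread("pics/top0.png"); d=np.load("top0.npy"); W=cloud("top",d)
c=im[145:250,140:310]; cv2.imwrite("pics/crop1.png",cv2.resize(c,None,fx=4.5,fy=4.5,interpolation=cv2.INTER_CUBIC))
H=W[...,2]
hsv=cv2.cvtColor(im,cv2.COLOR_BGR2HSV)
roi=(W[...,0]>.48)&(W[...,0]<.72)&(W[...,1]>-.12)&(W[...,1]<.4)
m=(roi&(H>.008)&(H<.021)&~((hsv[...,0]>100)&(hsv[...,1]>120)) ).astype(np.uint8)
n,l,s,ce=cv2.connectedComponentsWithStats(m)
for i in range(1,n):
    if s[i,4]<100: continue
    P=W[l==i]; r=cv2.minAreaRect(P[:,:2].astype(np.float32)); print("blob",s[i],P.mean(0),r[0],r[1],r[2])
b=roi&(H>.025)&(H<.04)
P=W[b]; r=cv2.minAreaRect(P[:,:2].astype(np.float32)); print("bar",len(P),r, cv2.boxPoints(r))
# front edge fit: min x per y-bin
ys=np.linspace(-.07,.32,40); e=[]
for a,bb in zip(ys[:-1],ys[1:]):
    q=P[(P[:,1]>=a)&(P[:,1]<bb)]
    if len(q)>3: e.append(((a+bb)/2,q[:,0].min(),q[:,0].max(),q[:,2].mean()))
e=np.array(e); print(np.polyfit(e[:,1-1],e[:,1],1), e[::6])
for nme,xy in [("stand",(.474,-.352)),("pipe",(.37,-.17))]:
    q=W[(abs(W[...,0]-xy[0])<.07)&(abs(W[...,1]-xy[1])<.07)&(H>.03)]
    for lo,hi in [(.03,.055),(.055,.065),(.125,.15)]:
        k=q[(q[:,2]>lo)&(q[:,2]<hi)]
        if len(k)>5: print(nme,lo,len(k),cv2.minAreaRect(k[:,:2].astype(np.float32)),k.mean(0))
for l_ in ["nut","pipe","tin","brush","hammer"]:
    print(l_,[(np.round(r['centre'],3).tolist(),round(r['score'],2)) for r in arm.spot_point(l_,"top")][:3])
E
```

```text
blob [270 153  23  12 127] [ 0.6985 -0.0589  0.0112] (0.6989976763725281, -0.05522354692220688) (0.07236621528863907, 0.0372760184109211) 89.74552154541016
blob [195 161  20  14 105] [0.6707 0.1931 0.0095] (0.6704292297363281, 0.19434303045272827) (0.04025258123874664, 0.06353169679641724) 4.123932361602783
blob [153 164  34  15 196] [0.658  0.3125 0.0108] (0.6574386358261108, 0.3071308434009552) (0.04012807458639145, 0.10928492248058319) 6.171595573425293
blob [258 177  28  19 524] [ 0.607  -0.0218  0.0146] (0.6073427796363831, -0.022328559309244156) (0.088078074157238, 0.06020556017756462) 89.43020629882812
blob [168 188  31  23 529] [0.5664 0.2611 0.0148] (0.5665699243545532, 0.2614215016365051) (0.05996452644467354, 0.09020771831274033) 11.360745429992676
blob [210 189  29  21 519] [0.5665 0.131  0.0148] (0.5668044686317444, 0.13057544827461243) (0.08953911066055298, 0.060144927352666855) 85.95262908935547
bar 404 ((0.663817822933197, 0.13355787098407745), (0.03927682712674141, 0.4566299617290497), 6.333609104156494) [[ 0.6191  0.3583]
 [ 0.6695 -0.0955]
 [ 0.7085 -0.0912]
 [ 0.6
[... 512 characters left out ...]
8582545816898346), 69.49129486083984) [ 0.471  -0.3423  0.0592]
stand 0.125 113 ((0.4723905026912689, -0.3474370837211609), (0.0308967474848032, 0.02878226526081562), 89.07038116455078) [ 0.4716 -0.3459  0.1381]
pipe 0.03 91 ((0.36989694833755493, -0.15318246185779572), (0.04523148015141487, 0.04533223435282707), 87.8049087524414) [ 0.3696 -0.1536  0.0419]
nut [([0.348, 0.35, 0.004], 0.6), ([0.372, 0.051, -0.002], 0.52), ([0.557, 0.135, 0.016], 0.21)]
pipe [([0.369, -0.156, 0.001], 0.56), ([0.473, -0.348, -0.002], 0.44)]
tin [([0.562, 0.46, 0.0], 0.75)]
brush [([0.667, -0.357, -0.001], 0.58), ([0.649, 0.13, -0.001], 0.41)]
hammer [([0.348, 0.352, 0.001], 0.65), ([0.65, 0.134, -0.004], 0.52)]
```

View pics/crop1.png

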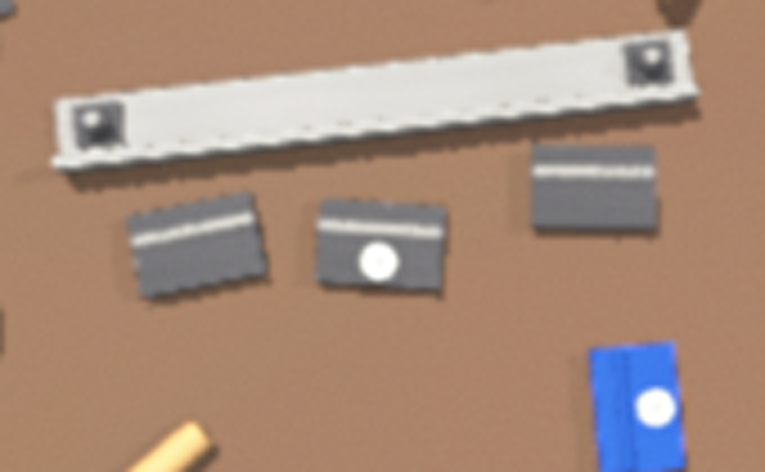

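The crop confirms it: the marked plate is the dark one with the bright spot at crop (378,260), bead on the far side. The bar face fits x = 0.660 − 0.112y, so its normal is at +6.4°. I'll take the right-hand plate first.

step_arm(
  rows=[
    [0.02,0.038,0,0,0,-0.85],
    [0.02,0.038,0,0,0,-0.85],
    [0.02,0.038,0,0,0,-0.85],
    [0.02,0.038,0,0,0,-0.85],
    [0.02,0.038,0,0,0,-0.85],
    [0.02,0.038,0,0,0,-0.85],
    [0.02,0.038,0,0,0,-0.85],
    [0.02,0.038,0,0,0,-0.85],
  ],
  grip=0.55,
  newtons=40,
)

```text
clock: 1.85
tool_pos: [0.3926, -0.3284, 0.2396]
orientation: [3.141, -0.0, 0.231]
contact_force: [1.5, -0.7, 0.2]
finger_gap: 0.0467
gripper_force: 0.0
```

step_arm(
  rows=[
    [0.02,0.038,-0.015,0,0,-0.85],
    [0.02,0.038,-0.015,0,0,-0.85],
    [0.02,0.038,-0.015,0,0,-0.85],
    [0.02,0.038,-0.015,0,0,-0.85],
    [0.02,0.038,-0.015,0,0,-0.85],
    [0.02,0.038,-0.015,0,0,-0.85],
    [0.02,0.038,-0.015,0,0,-0.85],
    [0,0,0,0,0,-0.85],
  ],
)

```text
clock: 2.65
tool_pos: [0.5339, -0.0568, 0.1326]
orientation: [-3.138, 0.0, 0.122]
contact_force: [0.2, -0.9, 0.1]
finger_gap: 0.0466
gripper_force: 0.0
```

step_arm(
  rows=[
    [0.012,0.028,-0.01,0,0,-0.5],
    [0,0,-0.03,0,0,0],
    [0,0,-0.03,0,0,0],
    [0,0,-0.02,0,0,0],
    [0,0,-0.015,0,0,0],
    [0,0,-0.01,0,0,0],
    [0,0,-0.003,0,0,0],
    [0,0,0,0,0,0],
  ],
)

```text
clock: 3.45
tool_pos: [0.544, -0.0361, 0.0164]
orientation: [3.142, 0.0, 0.105]
contact_force: [0.2, -0.3, 0.1]
finger_gap: 0.047
gripper_force: 0.0
```

step_arm(
  rows=[
    [0,0.007,-0.003,0,0,0.4],
    [0.005,0.0006,0,0,0,0],
    [0.005,0.0006,0,0,0,0],
    [0.005,0.0006,0,0,0,0],
    [0.005,0.0006,0,0,0,0],
    [0.005,0.0006,0,0,0,0],
    [0.005,0.0006,0,0,0,0],
    [0.005,0.0006,0,0,0,0],
  ],
)

```text
clock: 4.25
tool_pos: [0.5772, -0.0257, 0.013]
orientation: [3.141, 0.004, 0.111]
contact_force: [-7.2, -1.9, 4.3]
finger_gap: 0.0467
gripper_force: 3.8
```

```bash
cat > m.py <<'E'
from h import *
np.set_printoptions(precision=4,suppress=True)
def measure(tag):
    im,d=arm.grab_frame("top"); im=im[...,::-1].copy(); cv2.imwrite(f"pics/{tag}.png",im); W=cloud("top",d); H=W[...,2]
    hsv=cv2.cvtColor(im,cv2.COLOR_BGR2HSV)
    e=np.array([1,.1121])/np.hypot(1,.1121)
    dist=(W[...,0]-.660)*e[0]+W[...,1]*e[1]
    m=((dist>-.15)&(dist<-.0005)&(W[...,1]>-.12)&(W[...,1]<.36)&(H>.009)&(H<.021)&~((hsv[...,0]>100)&(hsv[...,1]>120))).astype(np.uint8)
    n,l,s,ce=cv2.connectedComponentsWithStats(m)
    for i in range(1,n):
        if s[i,4]<120: continue
        P=W[l==i]; r=cv2.minAreaRect(P[:,:2].astype(np.float32)); a=r[2]
        a=a if r[1][0]<r[1][1] else a-90
        print(s[i,4],np.array(r[0]),np.array(r[1]),"yaw err deg",round(a-6.4,1),"edge to face",round((r[0][0]-.66)*e[0]+r[0][1]*e[1]+.03,4))
    st=arm.read_state(); print(st['tool_pos'],st['contact_force'],st['orientation'],st['clock'])
E
python3 -c "from m import *; measure('t1')"
```

```text
527 [0.5669 0.2613] [0.0608 0.0899] yaw err deg 4.7 edge to face -0.0334
520 [0.5667 0.1306] [0.09   0.0602] yaw err deg -10.5 edge to face -0.0482
[ 0.5782 -0.0254  0.013 ] [-2.0395 -1.2709 -0.7845] [3.1412 0.003  0.111 ] 4.3
```

step_arm(
  rows=[
    [0.003,0.0003,0,0,0,0],
    [0.003,0.0003,0,0,0,0],
    [0.002,0.0002,0,0,0,0],
    [0.001,0.0001,0,0,0,0],
  ],
)

```text
clock: 4.7
tool_pos: [0.5862, -0.0242, 0.013]
orientation: [-3.142, 0.004, 0.111]
contact_force: [-7.5, -0.9, 4.4]
finger_gap: 0.0471
gripper_force: 3.6
```

step_arm(
  rows=[
    [0.001,0.0001,0,0,0,0],
    [0.001,0.0001,0,0,0,0],
    [0.001,0.0001,0,0,0,0],
  ],
)

```text
clock: 5.0
tool_pos: [0.5889, -0.0239, 0.0129]
orientation: [-3.142, 0.004, 0.111]
contact_force: [-6.9, -1.1, 4.4]
finger_gap: 0.047
gripper_force: 3.6
```

Still sliding at a steady 7 N, so it isn't at the bar yet.

step_arm(
  rows=[
    [0.001,0.0001,0,0,0,0],
    [0.001,0.0001,0,0,0,0],
    [0.001,0.0001,0,0,0,0],
  ],
)

```text
clock: 5.3
tool_pos: [0.5916, -0.0236, 0.0129]
orientation: [-3.141, 0.005, 0.111]
contact_force: [-9.9, -0.8, 7.2]
finger_gap: 0.0471
gripper_force: 5.1
```

step_arm(
  rows=[
    [0.001,0.0001,0,0,0,0],
    [0.001,0.0001,0,0,0,0],
  ],
)

```text
clock: 5.5
tool_pos: [0.5916, -0.0236, 0.0128]
orientation: [-3.141, 0.008, 0.111]
contact_force: [-16.2, -1.3, 13.6]
finger_gap: 0.0474
gripper_force: 8.2
```

step_arm(
  rows=[
    [0.001,0.0001,0,0,0,0],
    [-0.015,-0.0017,0,0,0,0],
    [-0.005,-0.0005,0.03,0,0,0],
    [-0.016,0.036,0.02,0,0,0],
    [-0.018,0.04,0,0,0,0],
    [-0.018,0.04,0,0,0,0],
    [-0.016,0.036,0,0,0,0],
    [0,0,0,0,0,0],
  ],
)

```text
clock: 6.3
tool_pos: [0.5071, 0.1335, 0.0634]
orientation: [-3.138, 0.0, 0.12]
contact_force: [0.9, -0.3, -0.4]
finger_gap: 0.0466
gripper_force: 0.0
```

```bash
python3 -c "from m import *; measure('t2')"
```

```text
508 [ 0.631  -0.0155] [0.0598 0.0937] yaw err deg -0.0 edge to face -0.0005
303 [0.5666 0.2623] [0.0599 0.0887] yaw err deg 5.7 edge to face -0.0336
[0.5083 0.1304 0.0635] [ 0.5618 -0.5003 -0.8457] [-3.1401 -0.0005  0.1174] 6.35
```

step_arm(
  rows=[
    [-0.002,-0.004,-0.01,0,0,0],
    [0,0,-0.02,0,0,0],
    [0,0,-0.015,0,0,0],
    [0,0,-0.005,0,0,0],
    [0,0,0,0,0,0],
  ],
)

```text
clock: 6.85
tool_pos: [0.5068, 0.1213, 0.0123]
orientation: [3.141, 0.002, 0.11]
contact_force: [0.4, 0.1, 0.1]
finger_gap: 0.0469
gripper_force: 0.0
```

step_arm(
  rows=[
    [0.007,0.0008,0,0,0,0],
    [0.007,0.0008,0,0,0,0],
    [0.007,0.0008,0,0,0,0],
    [0.007,0.0008,0,0,0,0],
    [0.007,0.0008,0,0,0,0],
    [0.007,0.0008,0,0,0,0],
    [0.007,0.0008,0,0,0,0],
    [0.005,0.0006,0,0,0,0],
  ],
)

```text
clock: 7.65
tool_pos: [0.5604, 0.129, 0.0135]
orientation: [3.141, 0.002, 0.112]
contact_force: [-6.6, -0.6, 3.1]
finger_gap: 0.0467
gripper_force: 3.0
```

step_arm(
  rows=[
    [0.004,0.0004,0,0,0,0],
    [0.003,0.0003,0,0,0,0],
    [0.002,0.0002,0,0,0,0],
    [0.001,0.0001,0,0,0,0],
    [0.001,0.0001,0,0,0,0],
  ],
)

```text
clock: 8.15
tool_pos: [0.5708, 0.1302, 0.0134]
orientation: [3.142, 0.003, 0.112]
contact_force: [-7.3, -1.5, 3.9]
finger_gap: 0.0469
gripper_force: 3.5
```

step_arm(
  rows=[
    [0.0015,0.0002,0,0,0,0],
    [0.001,0.0001,0,0,0,0],
    [0.001,0.0001,0,0,0,0],
    [0.001,0.0001,0,0,0,0],
  ],
)

```text
clock: 8.55
tool_pos: [0.574, 0.1306, 0.0134]
orientation: [3.141, 0.005, 0.112]
contact_force: [-13.7, -1.1, 9.1]
finger_gap: 0.047
gripper_force: 6.5
```

step_arm(
  rows=[
    [0.001,0.0001,0,0,0,0],
    [0.001,0.0001,0,0,0,0],
  ],
)

```text
clock: 8.75
tool_pos: [0.5741, 0.1305, 0.0133]
orientation: [3.141, 0.009, 0.112]
contact_force: [-18.4, -1.7, 15.0]
finger_gap: 0.0473
gripper_force: 9.5
```

step_arm(
  rows=[
    [-0.015,-0.0017,0,0,0,0],
    [-0.005,-0.0005,0.03,0,0,0],
    [-0.012,0.032,0.02,0,0,0],
    [-0.013,0.034,0,0,0,0],
    [-0.013,0.034,0,0,0,0],
    [-0.011,0.028,0,0,0,0],
    [0,0,0,0,0,0],
    [0,0,0,0,0,0],
  ],
)

```text
clock: 9.55
tool_pos: [0.51, 0.2579, 0.0637]
orientation: [-3.141, -0.001, 0.114]
contact_force: [0.6, -0.4, 0.5]
finger_gap: 0.047
gripper_force: 0.0
```

```bash
python3 -c "from m import *; measure('t3')"
```

```text
504 [ 0.6311 -0.017 ] [0.06   0.0903] yaw err deg 0.0 edge to face -0.0006
511 [0.6134 0.1415] [0.06   0.0896] yaw err deg -0.0 edge to face -0.0005
312 [0.569  0.2501] [0.0598 0.0671] yaw err deg 4.9 edge to face -0.0326
[0.5103 0.2565 0.0637] [ 0.1745 -0.9166 -0.1687] [ 3.1415 -0.0012  0.1117] 9.6
```

step_arm(
  rows=[
    [-0.002,0,-0.02,0,0,0],
    [0,0,-0.02,0,0,0],
    [0,0,-0.01,0,0,0],
    [0,0,0,0,0,0],
    [0.006,0.0007,0,0,0,0],
    [0.006,0.0007,0,0,0,0],
    [0.006,0.0007,0,0,0,0],
    [0.006,0.0007,0,0,0,0],
  ],
)

```text
clock: 10.4
tool_pos: [0.5308, 0.2601, 0.0138]
orientation: [-3.141, 0.002, 0.113]
contact_force: [-8.0, 1.1, 3.6]
finger_gap: 0.0472
gripper_force: 3.6
```

step_arm(
  rows=[
    [0.005,0.0006,0,0,0,0],
    [0.005,0.0006,0,0,0,0],
    [0.005,0.0006,0,0,0,0],
    [0.003,0.0003,0,0,0,0],
    [0.002,0.0002,0,0,0,0],
    [0.001,0.0001,0,0,0,0],
  ],
)

```text
clock: 11.0
tool_pos: [0.551, 0.2618, 0.0136]
orientation: [3.141, 0.003, 0.112]
contact_force: [-8.7, -1.3, 7.1]
finger_gap: 0.047
gripper_force: 4.2
```

step_arm(
  rows=[
    [0.003,0.0003,0,0,0,0],
    [0.002,0.0002,0,0,0,0],
    [0.0015,0.0002,0,0,0,0],
    [0.001,0.0001,0,0,0,0],
  ],
)

```text
clock: 11.4
tool_pos: [0.5585, 0.2625, 0.0136]
orientation: [3.141, 0.003, 0.112]
contact_force: [-7.7, -0.3, 5.9]
finger_gap: 0.0471
gripper_force: 4.0
```

step_arm(
  rows=[
    [0.001,0.0001,0,0,0,0],
    [0.001,0.0001,0,0,0,0],
  ],
)

```text
clock: 11.6
tool_pos: [0.5589, 0.2625, 0.0135]
orientation: [3.141, 0.006, 0.112]
contact_force: [-14.1, -1.3, 11.9]
finger_gap: 0.0469
gripper_force: 7.4
```

step_arm(
  rows=[
    [0.001,0.0001,0,0,0,0],
  ],
)

```text
clock: 11.7
tool_pos: [0.5589, 0.2626, 0.0134]
orientation: [3.14, 0.008, 0.113]
contact_force: [-17.8, -2.0, 14.9]
finger_gap: 0.047
gripper_force: 9.0
```

step_arm(
  rows=[
    [-0.015,-0.0017,0,0,0,0],
    [-0.005,-0.0006,0.04,0,0,0],
    [0,0,0.04,0,0,0],
    [-0.005,-0.03,0.035,0,0,0],
    [-0.005,-0.036,0.03,0,0,0],
    [-0.005,-0.036,0.03,0,0,0],
    [-0.005,-0.036,0.03,0,0,0],
    [-0.005,-0.044,0,0,0,0],
  ],
  grip=1,
)

```text
clock: 12.5
tool_pos: [0.5203, 0.0784, 0.2228]
orientation: [-3.14, -0.008, 0.113]
contact_force: [1.0, -0.7, 0.2]
finger_gap: 0.0856
gripper_force: 0.0
```

step_arm(
  rows=[
    [-0.005,-0.046,0,0,0,0],
    [-0.005,-0.046,0,0,0,0],
    [-0.005,-0.046,0,0,0,0],
    [-0.005,-0.046,0,0,0,0],
    [-0.005,-0.046,0,0,0,0],
    [-0.005,-0.046,0,0,0,0],
    [-0.005,-0.046,0,0,0,0],
    [-0.005,-0.046,0,0,0,0],
  ],
)

```text
clock: 13.3
tool_pos: [0.4779, -0.2917, 0.2191]
orientation: [3.141, -0.001, 0.112]
contact_force: [0.8, 0.6, -0.7]
finger_gap: 0.0856
gripper_force: 0.0
```

```bash
python3 -c "
from m import *; measure('t4')
im,d=arm.grab_frame('scene');cv2.imwrite('pics/s4.png',im[...,::-1])
W=cloud('scene',d);q=W[(abs(W[...,0]-.472)<.04)&(abs(W[...,1]+.347)<.04)&(W[...,2]>.07)&(W[...,2]<.145)]
print(len(q),q.min(0),q.max(0)); k=q[q[:,2]>.136]; print(k.min(0),k.max(0),len(k))"
```

```text
504 [ 0.6313 -0.0171] [0.0597 0.0905] yaw err deg 0.1 edge to face -0.0005
511 [0.6132 0.1414] [0.0601 0.0897] yaw err deg 0.2 edge to face -0.0007
524 [0.5996 0.2622] [0.0598 0.0903] yaw err deg -0.1 edge to face -0.0008
[ 0.4752 -0.3009  0.2193] [-1.6387 -7.5837  1.7354] [3.135  0.0001 0.1029] 13.35
370 [ 0.458  -0.3647  0.0701] [ 0.4913 -0.3335  0.1445]
[ 0.458  -0.3633  0.1361] [ 0.4905 -0.3344  0.1445] 132
```

All three plates are flush and square, with gaps under 1 mm. Next, align over the gauge.

step_arm(
  rows=[
    [0,-0.03,0,0,0,0],
    [0,-0.01,0,0,0,0],
    [0,0,0,0,0,0],
    [0,0,0,0,0,0],
  ],
)

```text
clock: 13.8
tool_pos: [0.4782, -0.3282, 0.2183]
orientation: [-3.141, -0.0, 0.112]
contact_force: [0.4, 1.1, -0.1]
finger_gap: 0.0858
gripper_force: 0.0
```

step_arm(
  rows=[
    [-0.005,-0.02,0,0,0,0],
    [0,0,0,0,0,0],
    [0,0,-0.02,0,0,0],
    [0,0,-0.02,0,0,0],
    [0,0,-0.01,0,0,0],
    [0,0,0,0,0,0],
  ],
)

```text
clock: 14.4
tool_pos: [0.4728, -0.3476, 0.1672]
orientation: [-3.14, 0.002, 0.113]
contact_force: [0.3, 0.2, 0.5]
finger_gap: 0.0855
gripper_force: 0.0
```

step_arm(
  rows=[
    [0,0,-0.02,0,0,0],
    [0,0,-0.02,0,0,0],
    [0,0,-0.02,0,0,0],
    [0,0,-0.007,0,0,0],
    [0,0,0,0,0,0],
    [0,0,0,0,0,0],
  ],
)

```text
clock: 15.0
tool_pos: [0.4736, -0.3495, 0.1024]
orientation: [3.141, -0.001, 0.112]
contact_force: [0.4, -0.7, 0.6]
finger_gap: 0.0855
gripper_force: 0.0
```

step_arm(
  rows=[
    [0,0,0,0,0,0],
    [0,0,0,0,0,0],
    [0,0,0,0,0,0],
    [0,0,0,0,0,0],
    [0,0,0,0,0,0],
    [0,0,0,0,0,0],
  ],
  grip=0,
  newtons=60,
)

```text
clock: 15.6
tool_pos: [0.4732, -0.3493, 0.1017]
orientation: [3.141, -0.0, 0.112]
contact_force: [-0.3, 0.8, 6.0]
finger_gap: 0.0311
gripper_force: 58.7
```

step_arm(
  rows=[
    [0,0,0.008,0,0,0],
    [0,0,0.012,0,0,0],
    [0,0,0.015,0,0,0],
    [0,0,0.02,0,0,0],
    [0,0,0.025,0,0,0],
    [0,0,0.02,0,0,0],
    [0,0,0,0,0,0],
    [0,0,0,0,0,0],
  ],
)

```text
clock: 16.4
tool_pos: [0.4729, -0.3493, 0.2017]
orientation: [3.141, -0.001, 0.112]
contact_force: [-0.4, -0.7, -3.0]
finger_gap: 0.0309
gripper_force: 59.2
```

```bash
python3 - <<'E'
from m import *
st=arm.read_state(); print(st['tool_pos'],st['orientation'],st['contact_force'])
im,d=arm.grab_frame("scene"); c=arm.camera_info("scene")
def px(X):
    return cv2.projectPoints(np.array([X],float),cv2.Rodrigues(np.array(c['R']))[0],np.array(c['t'],float),np.array([[c['fx'],0,c['cx']],[0,c['fy'],c['cy']],[0,0,1.]]),np.array([c['k1'],0,0,0,0]))[0].ravel()
T=st['tool_pos']; g=T-[0,0,.0017]
print("proj origin",px(g),"tip",px(g-[0,0,.085]))
for l in ["gauge","nose_tip","spot"]: 
    for cam in ["scene","top"]:
        if cam=="top" and l=="gauge": arm.grab_frame("top")
        print(l,cam,[(np.round(r['centre'],4),round(r['score'],2)) for r in arm.spot_point(l,cam)][:4])
u,v=px(g-[0,0,.06]).astype(int)
cv2.imwrite("pics/crop2.png",cv2.resize(im[v-60:v+40,u-60:u+60,::-1],None,fx=5,fy=5,interpolation=cv2.INTER_CUBIC)); print(u-60,v-60)
E
```

```text
[ 0.4729 -0.3493  0.2017] [ 3.1411 -0.0007  0.1117] [-0.357  -0.7131 -2.9754]
proj origin [128.8844 252.6285] tip [137.3268 275.4857]
gauge scene [(array([ 0.4766, -0.3476,  0.2068]), 0.86)]
gauge top [(array([ 0.47  , -0.3458,  0.1982]), 0.42)]
nose_tip scene [(array([ 0.4763, -0.3491,  0.2052]), 0.15)]
nose_tip top [(array([ 0.6605, -0.0101,  0.0072]), 0.68)]
spot scene [(array([0.8189, 0.2103, 0.0132]), 0.8), (array([ 0.4496, -0.0629,  0.0149]), 0.66), (array([0.6059, 0.1424, 0.0147]), 0.64), (array([0.3304, 0.1751, 0.0144]), 0.55)]
spot top [(array([0.3315, 0.175 , 0.0147]), 0.96), (array([ 0.4479, -0.064 ,  0.0175]), 0.83), (array([0.6059, 0.1425, 0.0134]), 0.7), (array([0.8192, 0.2065, 0.0148]), 0.59)]
74 209
```

View pics/crop2.png

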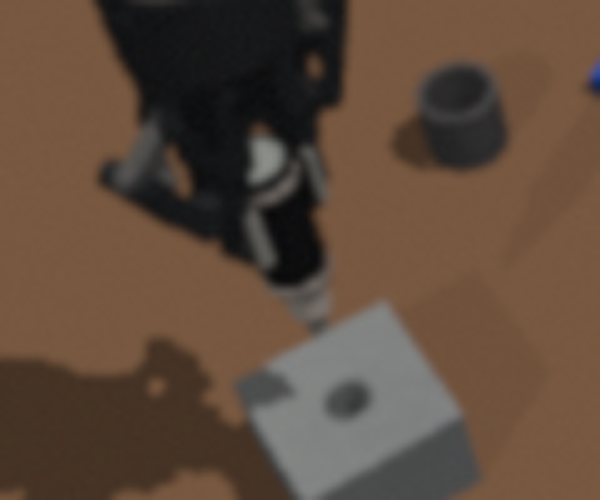

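The crop shows the gauge clear of the stand and upright, with its tip at crop (318,330), full-frame (137.6,275). The projection predicted (137.3,275.5). Next I'll measure the spot from its bright pixels.

```bash
python3 - <<'E'
from m import *
for cam in ["top","scene"]:
    im,d=arm.grab_frame(cam); W=cloud(cam,d)
    g=im.min(2).astype(int)
    m=(np.hypot(W[...,0]-.602,W[...,1]-.141)<.022)&(g>110)&(W[...,2]<.03)
    # exclude bead: keep component nearest
    n,l,s,ce=cv2.connectedComponentsWithStats(m.astype(np.uint8))
    for i in range(1,n):
        if s[i,4]>8:
            w=np.clip(g[l==i]-80,0,200); P=W[l==i]; print(cam,s[i],np.average(P,axis=0,weights=w),P.max(0)-P.min(0))
E
```

```text
top [215 181  13  13 132] [0.603  0.1412 0.0149] [0.0389 0.0387 0.0116]
scene [282 200   9   7  54] [0.6013 0.1424 0.0146] [0.0291 0.0337 0.0072]
```

step_arm(
  rows=[
    [0.01,0.037,0,0,0,0],
    [0.01,0.037,0,0,0,0],
    [0.01,0.037,0,0,0,0],
    [0.01,0.037,0,0,0,0],
    [0.01,0.037,0,0,0,0],
    [0.01,0.037,0,0,0,0],
    [0.01,0.037,0,0,0,0],
    [0.01,0.037,0,0,0,0],
  ],
)

```text
clock: 17.7
tool_pos: [0.5533, -0.0518, 0.2014]
orientation: [3.142, -0.0, 0.112]
contact_force: [0.6, -0.8, -1.8]
finger_gap: 0.031
gripper_force: 59.4
```

step_arm(
  rows=[
    [0.009,0.034,0,0,0,0],
    [0.009,0.034,0,0,0,0],
    [0.009,0.034,0,0,0,0],
    [0.009,0.034,0,0,0,0],
    [0.009,0.034,0,0,0,0],
    [0,0,0,0,0,0],
    [0,0,0,0,0,0],
  ],
)

```text
clock: 18.4
tool_pos: [0.5978, 0.1176, 0.2009]
orientation: [3.141, 0.001, 0.114]
contact_force: [0.3, -0.7, -0.8]
finger_gap: 0.0307
gripper_force: 59.4
```

step_arm(
  rows=[
    [0.003,0.024,-0.01,0,0,0],
    [0,0,-0.02,0,0,0],
    [0,0,-0.025,0,0,0],
    [0,0,-0.015,0,0,0],
    [0,0,-0.008,0,0,0],
    [0,0,0,0,0,0],
    [0,0,0,0,0,0],
  ],
)

```text
clock: 19.1
tool_pos: [0.6014, 0.1401, 0.124]
orientation: [3.142, -0.001, 0.111]
contact_force: [0.1, 0.8, -2.3]
finger_gap: 0.0305
gripper_force: 59.5
```

```bash
python3 - <<'E'
from m import *
st=arm.read_state(); print(st['tool_pos'],st['orientation'],st['contact_force'])
im,d=arm.grab_frame("scene"); c=arm.camera_info("scene")
def px(X):
    return cv2.projectPoints(np.array([X],float),cv2.Rodrigues(np.array(c['R']))[0],np.array(c['t'],float),np.array([[c['fx'],0,c['cx']],[0,c['fy'],c['cy']],[0,0,1.]]),np.array([c['k1'],0,0,0,0]))[0].ravel()
t=st['tool_pos']-[0,0,.0867]; a=px(t); b=px([*t[:2],.015])
x0,y0=int(b[0])-50,int(b[1])-60
print("tip/below in crop",(a-[x0,y0]+.5)*6,(b-[x0,y0]+.5)*6)
cv2.imwrite("pics/crop3.png",cv2.resize(im[y0:y0+90,x0:x0+100,::-1],None,fx=6,fy=6,interpolation=cv2.INTER_CUBIC))
E
```

```text
[0.6014 0.1401 0.124 ] [ 3.1415 -0.0008  0.1107] [ 0.1285  0.7779 -2.316 ]
tip/below in crop [310.2444 333.2267] [308.3335 364.5365]
```

View pics/crop3.png

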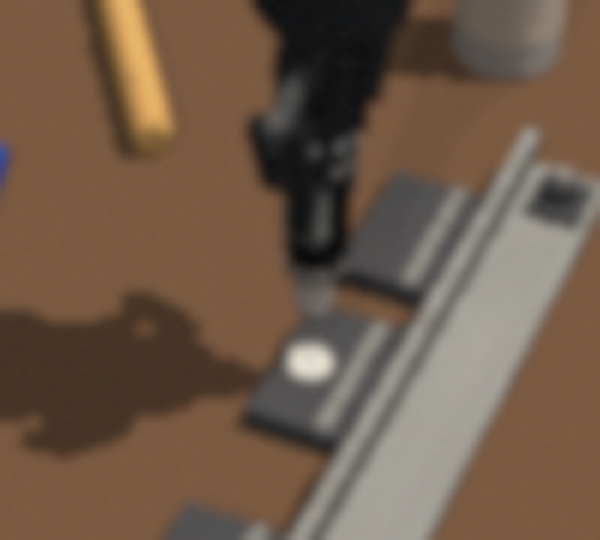

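The spot centre is at crop (309,361). The point straight below the tip projects to (308,364.5), under 1 px off in the full frame. Descending slowly.

step_arm(
  rows=[
    [0,0.001,-0.006,0,0,0],
    [0,0,-0.006,0,0,0],
    [0,0,-0.004,0,0,0],
    [0,0,-0.003,0,0,0],
    [0,0,-0.001,0,0,0],
    [0,0,0,0,0,0],
  ],
)

```text
clock: 19.75
tool_pos: [0.6009, 0.1417, 0.1031]
orientation: [3.142, 0.0, 0.112]
contact_force: [0.4, -0.1, -1.4]
finger_gap: 0.0309
gripper_force: 59.5
```

step_arm(
  rows=[
    [0,0,-0.001,0,0,0],
    [0,0,-0.001,0,0,0],
    [0,0,0,0,0,0],
  ],
)

```text
clock: 20.05
tool_pos: [0.6011, 0.1417, 0.1014]
orientation: [-3.142, -0.0, 0.112]
contact_force: [0.0, 0.4, -1.7]
finger_gap: 0.0309
gripper_force: 59.6
```

step_arm(
  rows=[
    [0,0,-0.001,0,0,0],
    [0,0,-0.001,0,0,0],
    [0,0,0,0,0,0],
  ],
)

```text
clock: 20.35
tool_pos: [0.6011, 0.1418, 0.0994]
orientation: [-3.141, -0.0, 0.112]
contact_force: [0.2, -0.6, 1.5]
finger_gap: 0.0309
gripper_force: 59.7
```

step_arm(
  rows=[
    [0,0,-0.001,0,0,0],
    [0,0,-0.001,0,0,0],
    [0,0,-0.001,0,0,0],
    [0,0,-0.001,0,0,0],
    [0,0,0,0,0,0],
    [0,0,0,0,0,0],
  ],
)

```text
clock: 20.95
tool_pos: [0.6011, 0.1418, 0.0954]
orientation: [-3.141, -0.0, 0.112]
contact_force: [-0.2, 1.3, 4.8]
finger_gap: 0.0307
gripper_force: 60.0
```

```bash
python3 - <<'E'
from m import *
f=[]
for i in range(4):
    arm.grab_frame("scene"); f.append(arm.read_state()['contact_force'][2])
print(f, arm.read_state()['tool_pos'])
measure('t5')
im,d=arm.grab_frame("scene")
cv2.imwrite("pics/crop4.png",cv2.resize(im[130:230,225:345,::-1],None,fx=6,fy=6,interpolation=cv2.INTER_CUBIC))
E
```

```text
[np.float64(4.694812251460896), np.float64(4.594945635498857), np.float64(4.975857065429251), np.float64(5.12643952408306)] [0.6011 0.1418 0.0954]
506 [ 0.6312 -0.0169] [0.0598 0.09  ] yaw err deg -0.1 edge to face -0.0006
312 [0.5976 0.2797] [0.0597 0.0545] yaw err deg -89.7 edge to face -0.0009
[0.6011 0.1418 0.0954] [-0.0137 -0.037   4.2938] [-3.1415 -0.0003  0.1116] 21.2
```

View pics/crop4.png

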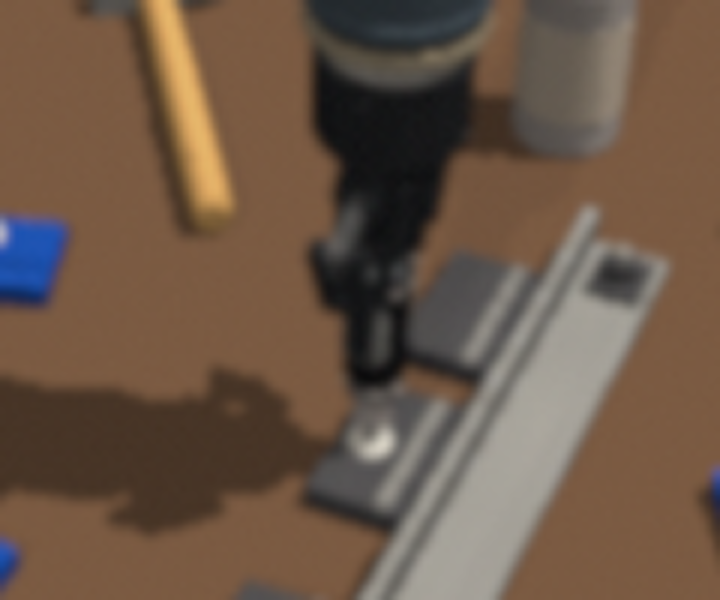

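The nose stands in the middle of the spot at crop (370,435). The force of about 6.8 N and the 6 mm of travel past contact both say it is half-way in. Handing in.

```bash
python3 -c "from rig import arm; print(arm.sign_off())"
```

```text
the job is handed in; nothing more can be done
None
```

The job is handed in: all three plates measured flush and square to the bar (gaps under 1 mm) before the lift, and the gauge is held upright on the middle of the ground spot, pressed with about 7 N so the nose is about 6 mm in; at the end the gripper partly hid the marked plate and its left neighbour, so I re-measured only the right-hand plate, and the sign-off returned no verdict.

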